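Wedge a sagging sensor platform level

TASK

The sensor head's hinged platform sags at its front. Take the grey wedge by its grip and push it, flat on the worktop and thin end first, in under the screw foot at the middle of the platform's front edge until the platform is level on its stop and the wedge is jammed snug (a final push of about 12 to 15 N is right; do not ram it), then let go. Raise the platform with the wedge only, never by touching it with the robot, and leave the things around alone.

Things in the scene. Friction and masses are not known exactly. Their poses are not given: they have to be found in the camera images.
- wedge_grip (a point): Grip of the slick grey plastic wedge, at the start on one of two silver boxes (tops 46 mm over the worktop). The wedge is 128 long, 30 wide: flat sole, top rising 3 mm (thin end) to 24 mm over 84 mm. Grip: upright 30 x 30 mm post on the thick end, top 89 mm over the sole; this point is 68 mm over the sole, on its axis. +x points to the thin end, 112 mm ahead of this point; the heel is 16 mm behind. About 0.12 kg.
- stand: Steel U-shaped base of the tilt stand, fixed, open at the front. Origin on the worktop in front of it, z up: the wedge goes in along +x on the line y = 0 between two rubber posts (gap 74 mm); platform's front edge at x = 83, foot at x = 95 mm. Hinge axis along y at x = 205, z = 31 mm. When level the platform's tail meets a firm stop, so the force on the wedge then climbs within a few mm of travel. At rest it sags 0.09 rad.
- platform_edge (a point): Middle of the lower front edge of the aluminium platform (142 x 102 x 8 mm, with a 39 mm high black sensor head on it; some 2 to 3 N rest on the foot); 122 mm from the hinge. z is the platform's normal: vertical when level. A steel screw foot with a round 12 mm end stands 12 mm behind this edge; its end is 7 to 11 mm below the underside (setting not known): level needs 16 to 20 mm of wedge.
- tape: Roll of black tape, 62 mm wide, 19 high, on the other silver box. Bystander; origin under its centre.
- cap_a: Metal cap, 14 mm wide, 20 high, standing on the worktop. Bystander.
- tee: Metal T-shaped coax piece, 45 x 26 x 13 mm, lying on the worktop. Bystander.
- driver: Yellow-handled screwdriver, 140 mm, lying on the worktop. Bystander.

How it is judged:
On the way, in this order (a step that is already met when the one before it is completed fails the run):
1. the wedge touches the foot while the platform still sags (contact force between wedge and platform above 0.3 N and angle between platform_edge's own z axis and vertical above 0.03 rad), for 0.1 s.
2. the platform is level and the wedge is snug (angle between platform_edge's own z axis and vertical below 0.0175 rad and contact force between wedge and platform above 4 N), for 0.2 s.
At the end, for the whole second after the job is handed in: The platform is level to 1 degree, carried by the wedge, which stands flat and still and stays jammed under the foot with more than 4 N (all of step 2 and angle between wedge_grip's own z axis and vertical below 0.06 rad and linear speed of wedge below 0.01 m/s); the robot touches nothing.
It fails at once if wedge and platform pressed together with more than 30 N (contact force between wedge and platform above 30 N).
It fails at once if the robot touches the platform or what it carries (contact force between any of the fingers, the arm and platform above 1 N).
It fails at once if a bystander is moved by more than 2 cm (distance of any of tape, cap_a, tee, driver from where it was at the start of the episode above 0.02 m).
It also fails if it takes over 72 s, if anything falls off the work surface, if the arm or the gripper's body presses on something with over 40 N, if the wrist force passes 120 N, or if a joint passes its speed limit or range.

ROBOT

A 6-joint arm with a two-finger parallel gripper is mounted at the origin on a cart in front of the work surface, level with it; the furniture and walls round the work are solid. World frame = base frame: x ahead of the robot, y to its left, z up, the work surface at z = 0. Lengths are in m, angles in rad, forces in N, time in s.
With the tool pointing down it reaches from about 0.325 to 0.9 m from the base axis. Payload 6.1 kg.
Tool frame: the origin (TCP) lies on the centre line of the jaws, within the pads' length; the fingertips stand 19 mm ahead of it and the grasp point (between the pads) is the TCP; z points along the fingers, y is the line along which they close (so a half turn about z gives the same grasp; the last joint's range is limited). The gripper opens to 85 mm and grips with 20 to 120 N. Pads are 22 mm wide; open, the fingers measure 114 mm over their backs; the gripper's body (76 mm by 85 mm) begins 54 mm behind the grasp point. The pads swing forward as they close: fully open they stand 13 mm farther back than shut.
Start: joints at [1.029, 0.22, 1.526, -0, 1.395, -0.126], TCP at [0.252, 0.572, 0.25] pointing down, gripper open.
Joint ranges: [-2.98, 2.98], [-0.91, 2.08], [0.09, 2.57], [-1.24, 4.39], [0.2, 2.65], [-2.68, 2.68]. Speed limits (rad/s): [2.57, 2.57, 3.01, 3.14, 3.14, 3.14].

INTERFACE

Orientations are given as a unit quaternion [x, y, z, w].
In Python, from cell import r gives the robot as it stands. The module is installed in compiled form; this text tells all that it offers.
- The arm moves only by the tool move_arm, never from a script. Its argument "motion" is a list that holds one entry, the list of rows, each a list of 6 numbers: the shift along the tool's x, y, z scaled (see below), then the turn, a rotation vector about the tool's x, y, z scaled (see below). A call has 1 to 10 rows; each row shifts and turns the commanded pose from where the row before left it, along the tool's axes as they then stand; what a row does not reach is not made up. The controller multiplies each number of a shift by 50 cm and each number of a turn by 180 degrees. A row lasts 1/12 s, in which the tool goes at most 41.7 mm and 7.16 degrees, less where a joint would pass 70% of its speed; a pose out of reach is approached as far as the arm can. A call with a number of a shift or a turn outside -1 to 1 is refused whole. A call with a gripper value outside its range is refused whole. "gripper" is the gripper's target within -1 to 1 (shut at 1, half-way at 0, fully open at -1), set as the call begins (left out, the last holds). The fingers move at their own pace and stop on an object; the grip force is fixed at half the most. Time passes only in rows, so rows that do not move let the fingers close. It gives the time, the measured TCP pose, the force, the opening and the grip force at its end, in the units of the state.
- r.read_state(): the state, without advancing time (a new reading comes with each control period).
- r.snapshot(name): name is "side" or "top"; returns (picture, depth): 480x640x3 uint8, blue, green, red; 480x640 float32, m along the optical axis (not along the pixel's ray), 0 where there is no reading.
- r.camera_info(name): a dict with "fx", "fy", "cx", "cy" (pixels), "eye" and "attitude" of the camera in the world. Camera axes: x right, y down, z forward; pixel columns grow to the right and rows downward; lengths in m; the calibration is good to about 2 mm. A picture is of the moment at which its call begins. camera_info takes no time and is no camera call.
- r.job_done(): hands the job in; it is judged then, once.
The state is a dict: "clock": time; "joint_pos": joint angles; "joint_vel": joint speeds; "joint_torque": joint torques, N m; "position": TCP position; "orientation": TCP orientation; "ft_force": force on the tool from outside, world axes, zero at the start; "ft_torque": the same for the moment, N m; "width": finger opening in m; "gripper_force": force on a finger pad.
Only numpy, scipy, OpenCV 4.12 (cv2) and the standard library are available. Lean on these libraries where they do the work, as an engineer would, in place of code of your own. Each camera call takes 0.05 s, during which the arm holds its last target. There are 200 camera calls.

## Working session

There is one attempt and no reset: what is moved stays moved. The work goes in short steps, Python scripts to look and compute and a tool call to move; the robot and the scene stay as the last step left them, time stands still between calls to the robot, and variables do not carry over. Pictures are saved under pics/ and viewed, at most 10 in all, crops included, and the job is handed in when it is done.

Besides the shell and the picture viewer there is one more tool, called after "Request:" as name([rows], argument=value, ...), one row to a line, values as JSON. move_arm: Moves the arm, as the interface text tells. Its arguments: {"type":"object","properties":{"motion":{"type":"array","items":{"type":"array","items":{"type":"array","items":{"type":"number","minimum":-1,"maximum":1}}}},"gripper":{"type":"number"}},"required":["motion"]}

```bash
mkdir -p pics
cat > h.py <<'E'
import numpy as np,cv2
from cell import r
from scipy.spatial.transform import Rotation as R
def cloud(n):
    im,d=r.snapshot(n);c=r.camera_info(n)
    a=np.array(c["attitude"]);M=a if a.shape==(3,3) else R.from_quat(a).as_matrix()
    v,u=np.mgrid[:480,:640]
    p=np.stack([(u-c["cx"])/c["fx"]*d,(v-c["cy"])/c["fy"]*d,d],-1)@M.T+np.array(c["eye"])
    p[d==0]=np.nan
    return im,p
E
python3 - <<'E'
from h import *
for n in("top","side"):
    im,p=cloud(n);cv2.imwrite(f"pics/{n}0.png",im);np.save(n+"0.npy",p);print(r.camera_info(n))
s=r.read_state();print(s)
E
```

```text
{'fx': 565.2374256315549, 'fy': 565.2374256315549, 'cx': 324.5774210690802, 'cy': 239.19071725762447, 'eye': array([ 0.35155274, -0.07895824,  1.00106877]), 'attitude': array([ 0.70761774, -0.69796942,  0.07640349, -0.07923592])}
{'fx': 479.3666362762338, 'fy': 479.3666362762338, 'cx': 324.11186660583786, 'cy': 244.82056194040496, 'eye': array([ 0.27635304, -0.48453412,  0.80948982]), 'attitude': array([ 0.9204555 , -0.25347398,  0.08340735, -0.28557981])}
{'clock': 0.1, 'joint_pos': array([ 1.02887125e+00,  2.21146167e-01,  1.52750690e+00,  2.00982857e-05,
        1.39468901e+00, -1.26101988e-01]), 'joint_vel': array([-0.00076418, -0.00220719, -0.00265636, -0.00131832, -0.0002392 ,
       -0.00279125]), 'joint_torque': array([ 5.96992377e-04, -4.98236310e+01, -3.90550268e+01, -2.00577374e-04,
        5.64728325e-03,  4.39646612e-05]), 'position': array([0.25219769, 0.57129944, 0.24930388]), 'orientation': array([ 2.06418523e-01,  9.78463402e-01, -8.23128285e-04, -2.96109104e-04]), 'ft_force': array([ 0.35237134,  0.17260739, -0.82260586]), 'ft_torque': array([ 0.01043575,  0.01724898, -0.07498527]), 'gripper_force': 0.0, 'width': 0.08536470652992341}
```

View pics/top0.png

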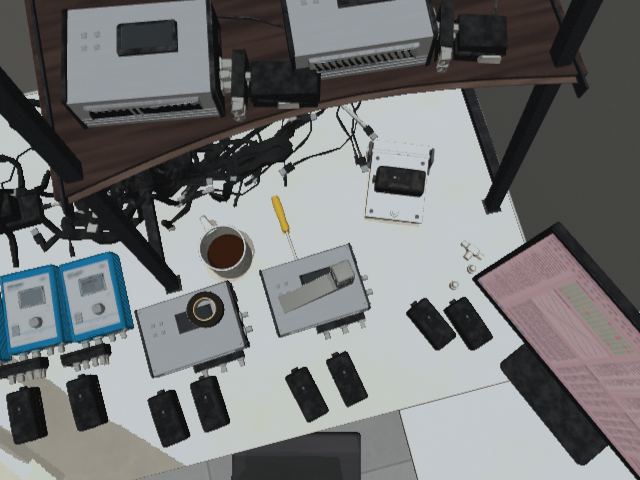

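View pics/side0.png

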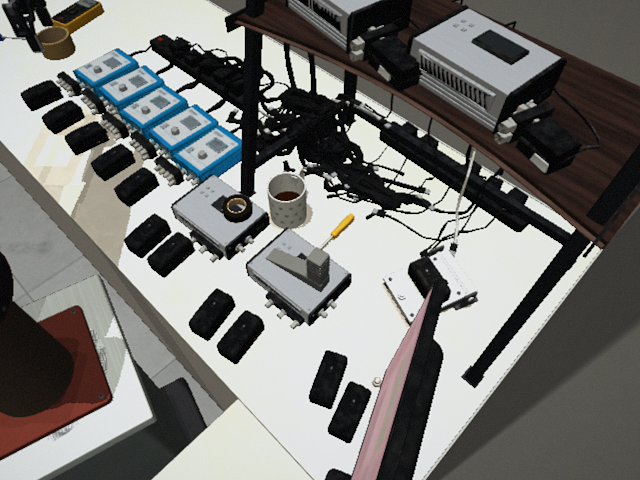

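The top view shows the wedge on the right-hand silver box, with its post top near (343,273) and thin end near (283,302). The tape is at (205,310), the driver at (285,225) and the stand at (400,180) with its front facing down the image. The tee and caps are near (465,265).

Run:
```python
from h import *
im=cv2.imread("pics/top0.png");p=np.load("top0.npy")
a=cv2.resize(im[125:245,340:460],(480,480),interpolation=cv2.INTER_CUBIC)
im2=cv2.imread("pics/side0.png")
b=cv2.resize(im2[230:330,375:485],(528,480),interpolation=cv2.INTER_CUBIC)[:, :300]
cv2.imwrite("pics/crop.png",np.hstack([a,b]))
# wedge
reg=np.zeros((480,640),bool);reg[240:345,255:375]=1
z=p[...,2]
m=reg&(z>0.115);q=p[m];print("post",len(q),q.mean(0),q.min(0),q.max(0)); 
ps=q[q[:,2]>0.128];rect=cv2.minAreaRect((ps[:,:2]*1000).astype(np.float32));print(rect,np.median(ps[:,2]))
m=reg&(z>0.0505)&(z<0.076);q=p[m];rect=cv2.minAreaRect((q[:,:2]*1000).astype(np.float32));print("ramp",rect,cv2.boxPoints(rect))
v,u=np.where(m);print(u.min(),u.max(),v.min(),v.max())
print("box top z",np.median(z[285:300,265:275]))
reg[:]=0;reg[125:240,345:450]=1
m=reg&(z>0.016)&(z<0.06);q=p[m]
print("plat",len(q));rect=cv2.minAreaRect((q[:,:2]*1000).astype(np.float32));print(rect,cv2.boxPoints(rect))
for c in [(372,160),(385,205),(415,208),(424,215),(398,214),(368,212),(427,160),(395,228)]:print(c,p[c[1],c[0]].round(4))
```

```text
post 417 [ 0.49440569 -0.10232676  0.13422294] [ 0.47599569 -0.12268739  0.11512536] [ 0.51578474 -0.08316273  0.13953803]
((495.7179870605469, -102.4658203125), (30.3394832611084, 30.305965423583984), 25.152406692504883) 0.1356149898116541
ramp ((481.1537780761719, -56.60649108886719), (104.67142486572266, 161.42678833007812), 11.248150825500488) [[ 414.07953    12.347992]
 [ 445.5672   -145.97803 ]
 [ 548.228    -125.560974]
 [ 516.74036    32.765045]]
263 366 253 315
box top z 0.04574026595403191
plat 3437
((678.7426147460938, -203.37989807128906), (122.55039978027344, 143.38621520996094), 84.05321502685547) [[ 601.0869  -256.89758]
 [ 743.70154 -271.7531 ]
 [ 756.3983  -149.86221]
 [ 613.7837  -135.00668]]
(372, 160) [ 0.7166 -0.1573  0.0334]
(385, 205) [ 0.6335 -0.1805  0.0289]
(415, 208) [ 0.6292 -0.2343  0.0271]
(424, 215) [ 0.6243 -0.2551 -0.0019]
(398, 214) [ 0.6184 -0.2041  0.0246]
(368, 212) [ 0.6213 -0.1504  0.0249]
(427, 160) [ 0.7179 -0.2569  0.0334]
(395, 228) [ 5.985e-01 -2.013e-01  5.000e-04]
```

View pics/crop.png

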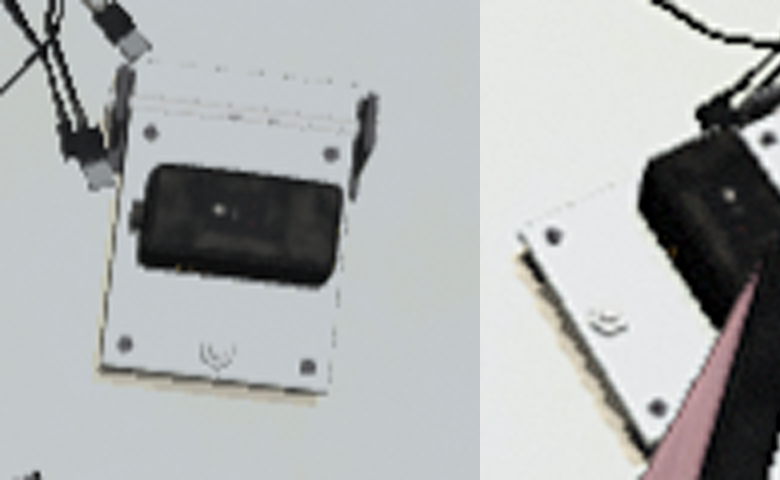

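The crop shows the platform's front edge running from crop (102,368) to (325,392), with the foot screw marked at about (215,355). The front faces the robot, and the hinge brackets are at the rear.

Run:
```python
from h import *
p=np.load("top0.npy");z=p[...,2]
reg=np.zeros((480,640),bool);reg[140:228,360:440]=1
q=p[reg&(z>.015)&(z<.045)]
# ransac-ish plane
s=q[(q[:,0]>.625)&(q[:,0]<.66)&(q[:,1]>-.24)&(q[:,1]<-.165)]
for i in range(4):
    A=np.c_[s[:,:2],np.ones(len(s))];c=np.linalg.lstsq(A,s[:,2],rcond=None)[0]
    s=q[abs(np.c_[q[:,:2],np.ones(len(q))]@c-q[:,2])<.002]
print("plane",c,len(s))
# edges: line fits. yaw search
best=None
for a in np.radians(np.arange(-20,8,.25)):
    u=s[:,:2]@[np.cos(a),np.sin(a)];v=s[:,:2]@[-np.sin(a),np.cos(a)]
    f=s[:,0]<.68
    w=np.percentile(v[f],98.5)-np.percentile(v[f],1.5)
    if best is None or w<best[0]:best=(w,a,np.percentile(u,[.2,1,99,99.8]),np.percentile(v[f],[.5,1.5,98.5,99.5]))
print(best,np.degrees(best[1]))
# front edge: min x per y bin
ys=np.arange(-.25,-.155,.005);E=[]
for y in ys:
    t=s[abs(s[:,1]-y)<.003]
    if len(t):E.append((y,t[:,0].min()))
E=np.array(E);k=np.polyfit(E[:,0],E[:,1],1);print("front edge fit dx/dy",k,np.degrees(np.arctan(k[0])),(E[:,1]-np.polyval(k,E[:,0])).round(4))
# rows left/right edges
x=np.arange(.625,.70,.006)
L=np.array([(xx,t[:,1].max(),t[:,1].min()) for xx in x for t in [s[abs(s[:,0]-xx)<.003]] if len(t)])
for j in(1,2):
    kk=np.polyfit(L[:,0],L[:,j],1);print("side",kk,np.degrees(np.arctan(kk[0])))
# wedge
reg[:]=0;reg[255:318,270:340]=1
d=np.array([np.cos(np.radians(115.15)),np.sin(np.radians(115.15))]);n=np.array([-d[1],d[0]])
rel=p[...,:2]-[.4957,-.1025];u=rel@d;v=rel@n
for uu in np.arange(.02,.12,.01):
    m=reg&(abs(u-uu)<.004)
    h=.046+.003+.021*(112-uu*1000)/84
    k=m&(abs(z-h)<.0035)&(abs(v)<.03); print(round(uu,3),k.sum(),np.median(v[k]).round(4),v[k].min().round(4),v[k].max().round(4),np.median(z[k]).round(4),h)
for n_,c in dict(tee=(470,250),cap=(455,285),cap2=(472,269),mon=(490,280),drvtip=(297,255),phone=(430,322),phone2=(468,322)).items():print(n_,p[c[1],c[0]].round(3))
```

```text
plane [ 0.16382768 -0.01610603 -0.08000206] 1055
(np.float64(0.09903540704486105), np.float64(0.0), array([0.6041898 , 0.6058662 , 0.74020272, 0.7472105 ]), array([-0.25043491, -0.24758222, -0.14854681, -0.14686019])) 0.0
front edge fit dx/dy [0.03803355 0.61658331] 2.1781120988040947 [ 0.0191 -0.0031 -0.0045 -0.0036 -0.0038 -0.0024 -0.0026 -0.0025 -0.0013
 -0.0014  0.     -0.0002 -0.0004 -0.0006 -0.0001  0.0011  0.0012  0.0025
  0.0023]
side [-0.18551755 -0.02919629] -10.509887341326396
side [ 0.36832554 -0.47898796] 20.2200406053452
0.02 81 -0.0011 -0.0151 0.0147 0.071 0.07200000000000001
0.03 83 -0.0015 -0.0154 0.0145 0.0704 0.0695
0.04 84 -0.0003 -0.0151 0.0146 0.068 0.067
0.05 81 -0.0004 -0.0151 0.0145 0.0651 0.0645
0.06 82 -0.0017 -0.0158 0.0144 0.0627 0.062
0.07 79 0.0 -0.0157 0.014 0.0606 0.059500000000000004
0.08 79 -0.001 -0.0158 0.0141 0.0583 0.05700000000000001
0.09 82 -0.0012 -0.0299 0.014 0.0553 0.0545
0.1 85 -0.0001 -0.0222 0.0235 0.0528 0.052000000000000005
0.11 91 -0.003 -0.0294 0.022 0.0493 0.0495
tee [ 0.557 -0.333  0.013]
cap [ 0.493 -0.303  0.018]
cap2 [ 0.521 -0.332  0.024]
mon [ 0.482 -0.326  0.151]
drvtip [ 0.546 -0.024  0.003]
phone [ 0.426 -0.254  0.038]
phone2 [ 0.427 -0.317  0.042]
```

Run:
```python
from h import *
c=r.camera_info("top");M=R.from_quat(c["attitude"]).as_matrix();e=np.array(c["eye"])
def ray(px,z):
    d=M@[(px[0]-c["cx"])/c["fx"],(px[1]-c["cy"])/c["fy"],1];return e+d*(z-e[2])/d[2]
def cr(a,b):return ((a+.5)/4-.5+340,(b+.5)/4-.5+125)
pts=dict(FL=((102,368),.024),FR=((327,390),.024),SL=((125,344),.026),SR=((308,367),.026),foot=((216,355),.025),BL=((151,131),.0335),BR=((331,154),.0335))
P={k:ray(cr(*a),z) for k,(a,z) in pts.items()}
for k in P:print(k,P[k].round(4))
def ang(a,b):d=P[b]-P[a];return np.degrees(np.arctan2(d[1],d[0]))
print("FL>FR",ang("FR","FL")-90,"S",ang("SR","SL")-90,"B",ang("BR","BL")-90,"L",ang("SL","BL"),"R",ang("SR","BR"))
p=np.load("top0.npy")
# plane on front strip
im=cv2.imread("pics/top0.png");a=im[125:245,340:460]
print("shelf/monitor",[(t,p[t[1],t[0]].round(3)) for t in[(430,92),(400,93),(330,105),(470,80),(540,230),(480,275),(493,205),(345,255),(400,185),(240,240)]])
np.save("P.npy",P,allow_pickle=True)
m=np.zeros((480,640),bool);m[196:216,372:416]=1;q=p[m]
for i in range(3):
    k=np.linalg.lstsq(np.c_[q[:,:2],np.ones(len(q))],q[:,2],rcond=None)[0];q=q[abs(np.c_[q[:,:2],np.ones(len(q))]@k-q[:,2])<.0015]
print(k,len(q))
# sensor head rect
m[:]=0;m[150:205,365:440]=1;q=p[m&(p[...,2]>.055)];print(cv2.minAreaRect((q[:,:2]*1000).astype(np.float32)),np.median(q[:,2]))
```

```text
FL [ 0.6129 -0.1453  0.024 ]
FR [ 0.6041 -0.2456  0.024 ]
SL [ 0.6236 -0.1555  0.026 ]
SR [ 0.614 -0.237  0.026]
foot [ 0.6193 -0.1962  0.025 ]
BL [ 0.7217 -0.1671  0.0335]
BR [ 0.7118 -0.2484  0.0335]
FL>FR -5.018922007913758 S -6.677906224300415 B -6.9816120731696 L -6.730826921118264 R -6.611225368725335
shelf/monitor [((430, 92), array([ 0.869, -0.272,  0.001])), ((400, 93), array([ 0.674, -0.164,  0.374])), ((330, 105), array([ 0.657, -0.08 ,  0.375])), ((470, 80), array([ 0.69 , -0.248,  0.379])), ((540, 230), array([ 0.579, -0.435,  0.078])), ((480, 275), array([ 0.493, -0.317,  0.13 ])), ((493, 205), array([ 0.635, -0.373,  0.031])), ((345, 255), array([ 0.539, -0.109,  0.044])), ((400, 185), array([ 0.659, -0.203,  0.067])), ((240, 240), array([0.564, 0.074, 0.037]))]
 ** On entry to DLASCL parameter number  4 had an illegal value
 ** On entry to DLASCL parameter number  4 had an illegal valueTraceback (most recent call last):
  File "<stdin>", line 18, in <module>
    x, resids, rank, s = _umath_linalg.lstsq(a, b, rcond,
                         ~~~~~~~~~~~~~~~~~~~^^^^^^^^^^^^^
                                             signature=signature)
                                             ^^^^^^^^^^^^^^^^^^^^
    raise LinAlgError("SVD did not converge in Linear Least Squares")
numpy.linalg.LinAlgError: SVD did not converge in Linear Least Squares
```

Request:
move_arm([
  [[-0.055,-0.0576,0,0,0,0],[-0.055,-0.0576,0,0,0,0],[-0.055,-0.0576,0,0,0,0],[-0.055,-0.0576,0,0,0,0],[-0.055,-0.0576,0,0,0,0],[-0.055,-0.0576,0,0,0,0],[-0.055,-0.0576,0,0,0,0],[-0.055,-0.0576,0,0,0,0],[-0.055,-0.0576,0,0,0,0],[-0.055,-0.0576,0,0,0,0]],
], gripper=-1)

```text
clock: 0.93
position: [0.3876, 0.1954, 0.2501]
orientation: [0.206, 0.979, -0.0, 0.0]
ft_force: [1.0, 0.6, -0.5]
width: 0.0853
gripper_force: 0.0
```

Request:
move_arm([
  [[-0.055,-0.0576,0,0,0,0],[-0.055,-0.0576,0,0,0,0],[-0.055,-0.0576,0,0,0,0],[-0.055,-0.0576,0,0,0,0],[-0.055,-0.0576,0,0,0,0],[-0.055,-0.0576,0,0,0,0],[-0.055,-0.0576,0,0,0,0],[-0.055,-0.0576,0,0,0,0]],
])

```text
clock: 1.6
position: [0.4959, -0.1044, 0.25]
orientation: [0.207, 0.978, 0.0, -0.0]
ft_force: [0.6, -0.3, 0.4]
width: 0.0855
gripper_force: 0.0
```

Request:
move_arm([
  [[0,0,0,0,0,0.038],[0,0,0,0,0,0.038],[0,0,0,0,0,0.038],[0,0,0,0,0,0.038],[0,0,0,0,0,0.038],[0,0,0,0,0,0.038],[0,0,0.02,0,0,0],[0,0,0.02,0,0,0],[0,0,0,0,0,0],[0,0,0,0,0,0]],
])

```text
clock: 2.43
position: [0.4949, -0.1021, 0.2286]
orientation: [0.535, 0.845, -0.0, -0.002]
ft_force: [0.4, 0.8, 0.0]
width: 0.0854
gripper_force: 0.0
```

```bash
cat > g.py <<'E'
from h import *
import sys
def go(x,y,z,head):
    s=r.read_state();Rm=R.from_quat(s["orientation"]).as_matrix()
    h=np.degrees(np.arctan2(Rm[1,0],Rm[0,0]))
    t=np.radians(head);G=np.array([[np.cos(t),np.sin(t),0],[np.sin(t),-np.cos(t),0],[0,0,-1]])
    d=Rm.T@(np.array([x,y,z])-s["position"]);rv=(R.from_matrix(Rm.T@G)).as_rotvec()
    print("t",s["clock"],"pos",s["position"].round(4),"head",h.round(2),"F",s["ft_force"].round(2),"w",s["width"],"gf",s["gripper_force"],"q6",s["joint_pos"][5].round(2))
    print("shift/0.5",(d/.5).round(4),"turn/pi",(rv/np.pi).round(4))
if __name__=="__main__":go(*map(float,sys.argv[1:5]))
E
python3 g.py .4957 -.1025 .114 115.15
```

```text
t 2.4333 pos [ 0.4949 -0.1021  0.2286] head 115.28 F [0.44 0.85 0.02] w 0.08544004073115087 gf 0.0 q6 -0.8
shift/0.5 [-0.002   0.0015  0.2292] turn/pi [-0.0007 -0.0007  0.0007]
```

Request:
move_arm([
  [[-0.002,0.0015,0.025,0,0,0],[0,0,0.025,0,0,0],[0,0,0.025,0,0,0],[0,0,0.025,0,0,0],[0,0,0.025,0,0,0],[0,0,0.025,0,0,0],[0,0,0.025,0,0,0],[0,0,0.025,0,0,0],[0,0,0.02,0,0,0],[0,0,0.01,0,0,0]],
])

```text
clock: 3.27
position: [0.4957, -0.1025, 0.1128]
orientation: [0.536, 0.844, -0.0, -0.002]
ft_force: [-0.8, -0.4, 0.1]
width: 0.0851
gripper_force: 0.0
```

Request:
move_arm([
  [[0,0,0,0,0,0],[0,0,0,0,0,0],[0,0,0,0,0,0],[0,0,0,0,0,0],[0,0,0,0,0,0],[0,0,0,0,0,0],[0,0,0,0,0,0],[0,0,0,0,0,0],[0,0,0,0,0,0],[0,0,0,0,0,0]],
], gripper=1)

```text
clock: 4.1
position: [0.4978, -0.1033, 0.1163]
orientation: [0.536, 0.844, 0.0, 0.001]
ft_force: [1.2, 0.2, 5.1]
width: 0.0295
gripper_force: 59.8
```

```bash
python3 g.py .4957 -.1025 .174 115.15
```

```text
t 4.1 pos [ 0.4978 -0.1033  0.1163] head 115.14 F [1.19 0.2  5.08] w 0.029521879216630027 gf 59.817795753479004 q6 -0.8
shift/0.5 [ 0.0031 -0.0029 -0.1154] turn/pi [ 0.0004  0.0005 -0.0001]
```

Request:
move_arm([
  [[0,0,-0.01,0,0,0],[0,0,-0.02,0,0,0],[0,0,-0.03,0,0,0],[0,0,-0.03,0,0,0],[0,0,-0.03,0,0,0],[0,0,0,0,0,0.02],[0,0,0,0,0,0.035],[0,0,0,0,0,0.035],[0,0,0,0,0,0.035],[0,0,0,0,0,0.035]],
])

```text
clock: 4.93
position: [0.4966, -0.1029, 0.1756]
orientation: [0.731, 0.682, -0.0, -0.0]
ft_force: [-0.1, -0.9, -1.7]
width: 0.0294
gripper_force: 59.1
```

Request:
move_arm([
  [[0,0,0,0,0,0.035],[0,0,0,0,0,0.035],[0,0,0,0,0,0.035],[0,0,0,0,0,0.035],[0,0,0,0,0,0.035],[0,0,0,0,0,0.035],[0,0,0,0,0,0.035],[0,0,0,0,0,0.035],[0,0,0,0,0,0.035],[0,0,0,0,0,0.035]],
])

```text
clock: 5.77
position: [0.4966, -0.1029, 0.1755]
orientation: [0.98, 0.2, -0.0, -0.0]
ft_force: [-0.2, 1.3, -0.4]
width: 0.0292
gripper_force: 59.1
```

Request:
move_arm([
  [[0,0,0,0,0,0.035],[0,0,0,0,0,0.035],[0,0,0,0,0,0.035],[0,0,0,0,0,0.035],[0,0,0,0,0,0.017],[0,0,0,0,0,0],[0,0,0,0,0,0],[0,0,0,0,0,0]],
])

```text
clock: 6.43
position: [0.4968, -0.103, 0.1754]
orientation: [0.999, -0.042, -0.0, -0.0]
ft_force: [0.3, -0.3, -1.4]
width: 0.0295
gripper_force: 59.1
```

```bash
python3 g.py .480 -.180 .120 -6.7
```

```text
t 6.4333 pos [ 0.4968 -0.103   0.1754] head -4.82 F [ 0.27 -0.28 -1.35] w 0.029491328150732674 gf 59.112417697906494 q6 1.3
shift/0.5 [-0.0206  0.1563  0.1109] turn/pi [-0.      0.0001  0.0104]
```

Request:
move_arm([
  [[0,0,0,0,0,0.0104],[-0.003,0.02,0,0,0,0],[-0.004,0.03,0,0,0,0],[-0.004,0.03,0,0,0,0],[-0.004,0.03,0,0,0,0],[-0.004,0.03,0.01,0,0,0],[-0.002,0.014,0.03,0,0,0],[0,0,0.03,0,0,0],[0,0,0,0,0,0],[0,0,0,0,0,0]],
])

```text
clock: 7.27
position: [0.4764, -0.1783, 0.1396]
orientation: [0.998, -0.059, -0.001, -0.001]
ft_force: [0.0, -0.4, -1.4]
width: 0.0295
gripper_force: 59.3
```

```bash
python3 g.py .480 -.180 .080 -6.7
python3 - <<'E'
from h import *
im,p=cloud("top");np.save("top1.npy",p)
im2,p2=cloud("side")
cv2.imwrite("pics/two.png",np.hstack([cv2.resize(im[140:320,310:460],(400,480),interpolation=cv2.INTER_CUBIC),cv2.resize(im2[210:390,300:450],(400,480),interpolation=cv2.INTER_CUBIC)]))
E
```

```text
t 7.2667 pos [ 0.4764 -0.1783  0.1396] head -6.77 F [ 0.01 -0.35 -1.36] w 0.02945345556982237 gf 59.32064116001129 q6 1.18
shift/0.5 [0.0077 0.0026 0.1191] turn/pi [-0.0003  0.0008 -0.0004]
```

View pics/two.png

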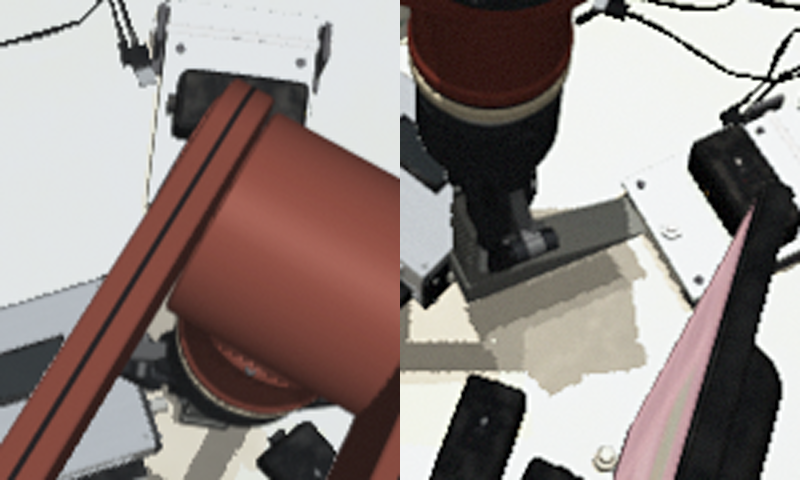

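The top view is blocked by the arm. The side view on the right shows the wedge held level in the fingers, thin end at about (635,215) and pointing at the platform.

Run:
```python
from h import *
im,p=cloud("side")
d=np.array([.9932,-.1167]);n=np.array([.1167,.9932]);O=np.array([.5265,-.1855])
rel=p[...,:2]-O;u=rel@d;v=rel@n;z=p[...,2]
tip=u
G=(np.array([.4764,-.1783])-O)@np.array([d,n]).T;print("grip s,lat",G)
for k in np.arange(.03,.115,.01):
    h=.0696+.003+.021*(112-k*1000)/84
    m=(abs(u-G[0]-k)<.004)&(abs(v-G[1])<.025)&(abs(z-h)<.006)
    if m.sum():print(round(k,3),m.sum(),v[m].min().round(4),v[m].max().round(4),np.median(z[m]).round(4),round(h,4))
m=(abs(v-G[1])<.012)&(abs(z-.075)<.008)&(u-G[0]>.09)&(u-G[0]<.13);print("tip",u[m].max()-G[0])
# platform from side: front edge/screw head in stand frame
m=(u>.075)&(u<.12)&(abs(v)<.06)&(z>.018)&(z<.035);q=np.c_[u[m],v[m],z[m]]
print("front pts u min, v",np.percentile(q[:,0],[0,1,5]),np.percentile(q[:,1],[0,1,99,100]))
k=np.linalg.lstsq(np.c_[q[:,:2],np.ones(len(q))],q[:,2],rcond=None)[0];print(k)
```

```text
grip s,lat [-0.05059956  0.00130437]
0.03 14 -0.0135 -0.0095 0.0951 0.0931
0.04 20 -0.0131 -0.0084 0.0918 0.0906
0.05 35 -0.0134 0.0168 0.0905 0.0881
0.06 72 -0.0132 0.0171 0.0893 0.0856
0.07 74 -0.0132 0.0165 0.0868 0.0831
0.08 69 -0.014 0.0165 0.084 0.0806
0.09 69 -0.0134 0.0156 0.0813 0.0781
0.1 64 -0.0136 0.0173 0.0792 0.0756
0.11 54 -0.0134 0.0171 0.0769 0.0731
tip 0.11693898270588926
front pts u min, v [0.08622893 0.08688453 0.08776061] [-0.0498378  -0.04770415  0.05104328  0.05271707]
[ 0.10253107 -0.00199364  0.01619496]
```

Run:
```python
from h import *
p=np.load("top0.npy");im=cv2.imread("pics/top0.png")
d=np.array([.9932,-.1167]);n=np.array([.1167,.9932]);O=np.array([.5265,-.1855])
rel=p[...,:2]-O;u=rel@d;v=rel@n;z=p[...,2]
for a in np.arange(-.11,.06,.01):
    m=(abs(u-a)<.005)&(z>.006)&(abs(v)<.06);print(a.round(3),v[m&(v>0)].min().round(4) if (m&(v>0)).any() else None,v[m&(v<0)].max().round(4) if (m&(v<0)).any() else None)
```

```text
-0.11 0.0063 -0.0166
-0.1 0.0288 -0.0569
-0.09 0.0315 -0.0461
-0.08 0.024 -0.0406
-0.07 0.0247 -0.0087
-0.06 0.0272 -0.0456
-0.05 0.0218 -0.0354
-0.04 0.0405 -0.034
-0.03 0.0025 None
-0.02 0.0364 None
-0.01 0.0081 -0.0452
-0.0 0.0286 None
0.01 None None
0.02 None None
0.03 None None
0.04 None None
0.05 None None
```

Request:
move_arm([
  [[0.01,0.001,0,0,0.0008,0],[0.01,0,0.01,0,0,0],[0,0,0.02,0,0,0],[0,0,0.02,0,0,0],[0,0,0.02,0,0,0],[0,0,0.02,0,0,0],[0,0,0.02,0,0,0],[0,0,0.015,0,0,0],[0,0,0,0,0,0],[0,0,0,0,0,0]],
])

```text
clock: 8.25
position: [0.487, -0.1797, 0.077]
orientation: [0.998, -0.059, 0.001, -0.0]
ft_force: [0.0, 0.0, -1.1]
width: 0.0294
gripper_force: 59.3
```

Request:
move_arm([
  [[0,0,0.004,0,0,0],[0,0,0.004,0,0,0],[0,0,0.002,0,0,0],[0,0,0,0,0,0],[0,0,0,0,0,0]],
])

```text
clock: 8.67
position: [0.4876, -0.18, 0.073]
orientation: [0.998, -0.059, 0.001, 0.0]
ft_force: [0.4, -0.5, -0.6]
width: 0.0295
gripper_force: 59.3
```

Request:
move_arm([
  [[0,0,0.002,0,0,0],[0,0,0.002,0,0,0],[0,0,0.002,0,0,0],[0,0,0,0,0,0],[0,0,0,0,0,0]],
])

```text
clock: 9.08
position: [0.4877, -0.18, 0.0699]
orientation: [0.998, -0.059, 0.001, 0.0]
ft_force: [-0.1, -0.4, 0.1]
width: 0.0293
gripper_force: 59.6
```

Request:
move_arm([
  [[0,0,0.002,0,0,0],[0,0,0,0,0,0],[0,0,0,0,0,0]],
])

```text
clock: 9.33
position: [0.4879, -0.1801, 0.0699]
orientation: [0.998, -0.059, 0.001, 0.0]
ft_force: [-2.5, 1.5, 7.1]
width: 0.0291
gripper_force: 60.5
```

Request:
move_arm([
  [[0,0,-0.0008,0,0,0],[0.005,0,0,0,0,0],[0.01,0,0,0,0,0],[0.01,0,0,0,0,0],[0.01,0,0,0,0,0],[0.01,0,0,0,0,0],[0.005,0,0,0,0,0],[0,0,0,0,0,0],[0,0,0,0,0,0]],
])

```text
clock: 10.08
position: [0.513, -0.1833, 0.0699]
orientation: [0.998, -0.059, 0.002, 0.0]
ft_force: [-0.6, 0.1, 4.5]
width: 0.029
gripper_force: 60.0
```

```bash
python3 g.py .5265 -.1855 .0699 -6.7
```

```text
t 10.0833 pos [ 0.513  -0.1833  0.0699] head -6.79 F [-0.56  0.14  4.53] w 0.029009037163403032 gf 59.98009264469147 q6 1.2
shift/0.5 [0.0273 0.0013 0.0002] turn/pi [ 0.0002 -0.0012 -0.0005]
```

Request:
move_arm([
  [[0.004,0,0,0,0,0],[0.004,0,0,0,0,0],[0.004,0,0,0,0,0],[0.004,0,0,0,0,0],[0.004,0,0,0,0,0],[0,0,0,0,0,0]],
])

```text
clock: 10.58
position: [0.5226, -0.1844, 0.0699]
orientation: [0.998, -0.059, 0.001, 0.0]
ft_force: [-1.4, 0.2, 6.7]
width: 0.0294
gripper_force: 60.1
```

Request:
move_arm([
  [[0.004,0,0,0,0,0],[0.004,0,0,0,0,0],[0.004,0,0,0,0,0],[0.004,0,0,0,0,0],[0.004,0,0,0,0,0],[0,0,0,0,0,0],[0,0,0,0,0,0]],
])

```text
clock: 11.17
position: [0.5324, -0.1855, 0.0699]
orientation: [0.998, -0.059, 0.001, 0.0]
ft_force: [-1.9, -0.3, 6.5]
width: 0.0293
gripper_force: 60.2
```

Request:
move_arm([
  [[0.004,0,0,0,0,0],[0.004,0,0,0,0,0],[0.004,0,0,0,0,0],[0.004,0,0,0,0,0],[0.004,0,0,0,0,0],[0,0,0,0,0,0],[0,0,0,0,0,0]],
])

```text
clock: 11.75
position: [0.5417, -0.1866, 0.0699]
orientation: [0.998, -0.059, 0.001, 0.0]
ft_force: [-4.2, 0.2, 7.9]
width: 0.0291
gripper_force: 60.3
```

Request:
move_arm([
  [[0.003,0,0,0,0,0],[0.003,0,0,0,0,0],[0.003,0,0,0,0,0],[0.003,0,0,0,0,0],[0,0,0,0,0,0],[0,0,0,0,0,0]],
])

```text
clock: 12.25
position: [0.5476, -0.1873, 0.0699]
orientation: [0.998, -0.059, 0.001, 0.0]
ft_force: [-4.2, -0.5, 8.5]
width: 0.0292
gripper_force: 60.3
```

```bash
cat > st.py <<'E'
from h import *
im,p=cloud("side")
d=np.array([.9932,-.1167]);n=np.array([.1167,.9932]);O=np.array([.5265,-.1855])
s=r.read_state();P=s["position"];print("t",s["clock"],"s,lat",(P[:2]-O)@d,(P[:2]-O)@n,"z",P[2],"F fwd",s["ft_force"][:2]@d,"lat",s["ft_force"][:2]@n,s["ft_force"][2],"tq",s["ft_torque"].round(2))
rel=p[...,:2]-O;u=rel@d;v=rel@n;z=p[...,2]
m=(u>.089)&(u<.11)&(abs(v-.015)<.035)&(z>.018)&(z<.043);q=np.c_[u[m],v[m],z[m]]
if len(q)>20:
    k=np.linalg.lstsq(np.c_[q[:,:2]-[.1,0],np.ones(len(q))],q[:,2],rcond=None)[0];print("plat slope, z at u=.1",k,len(q))
E
python3 st.py
```

```text
t 12.3 s,lat 0.021163836669488244 0.0007021261803638033 z 0.06990830531973163 F fwd -4.124251925891178 lat 0.7197437118777994 7.798861216289482 tq [0.1  0.89 0.03]
plat slope, z at u=.1 [ 0.05850908 -0.02325123  0.03108097] 324
```

Request:
move_arm([
  [[0.003,0,0,0,0,0],[0.003,0,0,0,0,0],[0.003,0,0,0,0,0],[0.003,0,0,0,0,0],[0.003,0,0,0,0,0],[0.003,0,0,0,0,0],[0.003,0,0,0,0,0],[0.003,0,0,0,0,0],[0,0,0,0,0,0],[0,0,0,0,0,0]],
])

```text
clock: 13.13
position: [0.5595, -0.1887, 0.0699]
orientation: [0.998, -0.059, 0.001, 0.0]
ft_force: [-4.8, -0.1, 7.4]
width: 0.0294
gripper_force: 60.3
```

```bash
python3 st.py
```

```text
t 13.1833 s,lat 0.033149049016048315 0.0006805797364701593 z 0.06991229803087712 F fwd -5.416880495142801 lat -0.717096543536928 6.737889737494619 tq [ 0.08  0.84 -0.04]
plat slope, z at u=.1 [-0.09092877 -0.01845183  0.03444741] 223
```

Request:
move_arm([
  [[0.002,0,0,0,0,0],[0.002,0,0,0,0,0],[0.002,0,0,0,0,0],[0.002,0,0,0,0,0],[0,0,0,0,0,0],[0,0,0,0,0,0]],
])

```text
clock: 13.68
position: [0.5633, -0.1891, 0.0699]
orientation: [0.998, -0.059, 0.0, 0.0]
ft_force: [-6.2, 0.9, 8.1]
width: 0.0292
gripper_force: 60.5
```

Request:
move_arm([
  [[0.002,0,0,0,0,0],[0,0,0,0,0,0],[0,0,0,0,0,0]],
])

```text
clock: 13.93
position: [0.5643, -0.1893, 0.0699]
orientation: [0.998, -0.059, 0.0, 0.0]
ft_force: [-4.9, -0.0, 8.2]
width: 0.0296
gripper_force: 60.4
```

Request:
move_arm([
  [[0.002,0,0,0,0,0],[0,0,0,0,0,0],[0,0,0,0,0,0]],
])

```text
clock: 14.18
position: [0.5652, -0.1894, 0.0699]
orientation: [0.998, -0.059, 0.0, 0.0]
ft_force: [-5.9, -0.0, 8.6]
width: 0.0295
gripper_force: 60.5
```

Request:
move_arm([
  [[0.002,0,0,0,0,0],[0,0,0,0,0,0],[0,0,0,0,0,0]],
])

```text
clock: 14.43
position: [0.5662, -0.1895, 0.0699]
orientation: [0.998, -0.059, 0.0, 0.0]
ft_force: [-4.9, 0.4, 9.1]
width: 0.0295
gripper_force: 60.5
```

Request:
move_arm([
  [[0.002,0,0,0,0,0],[0,0,0,0,0,0],[0,0,0,0,0,0]],
])

```text
clock: 14.68
position: [0.5672, -0.1896, 0.0699]
orientation: [0.998, -0.059, 0.0, 0.0]
ft_force: [-5.6, -0.1, 8.6]
width: 0.0286
gripper_force: 60.4
```

```bash
python3 st.py
```

```text
t 14.7333 s,lat 0.04094035638038975 0.0006825925756919931 z 0.06993209241867503 F fwd -6.275004916937565 lat -0.11646689237195035 8.371566212642392 tq [0.1  1.04 0.04]
plat slope, z at u=.1 [-0.39586005 -0.00731427  0.03856884] 101
```

Request:
move_arm([
  [[0.002,0,0,0,0,0],[0,0,0,0,0,0],[0,0,0,0,0,0]],
])

```text
clock: 14.98
position: [0.5682, -0.1897, 0.0699]
orientation: [0.998, -0.059, 0.0, 0.0]
ft_force: [-4.5, 0.8, 7.8]
width: 0.0293
gripper_force: 60.4
```

Request:
move_arm([
  [[0.002,0,0,0,0,0],[0,0,0,0,0,0],[0,0,0,0,0,0]],
])

```text
clock: 15.23
position: [0.5692, -0.1898, 0.0699]
orientation: [0.998, -0.059, 0.0, 0.0]
ft_force: [-5.7, 0.2, 8.1]
width: 0.0294
gripper_force: 60.4
```

Request:
move_arm([
  [[0.0015,0,0,0,0,0],[0,0,0,0,0,0],[0,0,0,0,0,0]],
])

```text
clock: 15.48
position: [0.5698, -0.1899, 0.0699]
orientation: [0.998, -0.059, 0.0, 0.0]
ft_force: [-5.8, 0.6, 9.0]
width: 0.0294
gripper_force: 60.6
```

Request:
move_arm([
  [[0.002,0,0,0,0,0],[0,0,0,0,0,0],[0,0,0,0,0,0]],
])

```text
clock: 15.73
position: [0.5709, -0.1901, 0.0699]
orientation: [0.998, -0.059, 0.0, 0.0]
ft_force: [-5.4, 0.7, 8.8]
width: 0.029
gripper_force: 60.4
```

Request:
move_arm([
  [[0.0015,0,0,0,0,0],[0,0,0,0,0,0],[0,0,0,0,0,0]],
])

```text
clock: 15.98
position: [0.5715, -0.1901, 0.0699]
orientation: [0.998, -0.059, 0.0, 0.0]
ft_force: [-5.4, 0.8, 8.9]
width: 0.0291
gripper_force: 60.6
```

Request:
move_arm([
  [[0.0015,0,0,0,0,0],[0,0,0,0,0,0],[0,0,0,0,0,0]],
])

```text
clock: 16.23
position: [0.5718, -0.1901, 0.0699]
orientation: [0.998, -0.059, -0.0, 0.0]
ft_force: [-8.1, 1.2, 11.4]
width: 0.0294
gripper_force: 60.8
```

```bash
python3 st.py
python3 - <<'E'
from h import *
im,_=cloud("side");cv2.imwrite("pics/s3.png",cv2.resize(im[230:340,330:470],(700,550),interpolation=cv2.INTER_CUBIC))
E
```

```text
t 16.2833 s,lat 0.04551344374178507 0.0006709481972425019 z 0.06990542215569877 F fwd -8.736666885600023 lat 0.3243449788013952 10.254361974448566 tq [0.15 1.39 0.02]
plat slope, z at u=.1 [0.00072726 0.06364149 0.03739275] 46
```

View pics/s3.png

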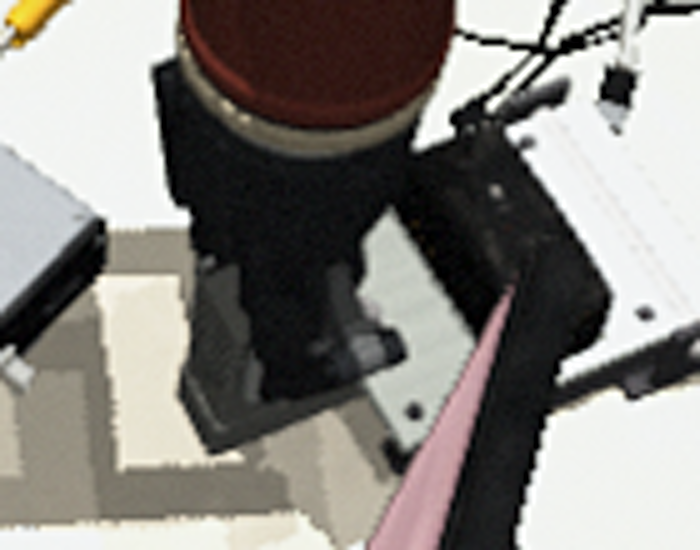

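The wedge is under the platform with its visible side running from (210,450) to (385,380), and the fingers are clear of the platform edge. The force has started to climb, so the platform has reached its stop.

Request:
move_arm([
  [[0.001,0,0,0,0,0],[0,0,0,0,0,0],[0,0,0,0,0,0]],
])

```text
clock: 16.58
position: [0.572, -0.1902, 0.0699]
orientation: [0.998, -0.059, -0.001, -0.0]
ft_force: [-10.3, 1.0, 11.8]
width: 0.0297
gripper_force: 61.0
```

Request:
move_arm([
  [[0.0007,0,0,0,0,0],[0,0,0,0,0,0],[0,0,0,0,0,0]],
])

```text
clock: 16.83
position: [0.5721, -0.1902, 0.0699]
orientation: [0.998, -0.059, -0.001, -0.0]
ft_force: [-11.7, 2.5, 12.8]
width: 0.0296
gripper_force: 61.0
```

Request:
move_arm([
  [[0.0007,0,0,0,0,0],[0,0,0,0,0,0],[0,0,0,0,0,0],[0,0,0,0,0,0]],
])

```text
clock: 17.17
position: [0.5721, -0.1902, 0.0699]
orientation: [0.998, -0.059, -0.001, -0.0]
ft_force: [-13.2, 1.0, 13.3]
width: 0.0292
gripper_force: 61.1
```

```bash
python3 st.py
```

```text
t 17.2167 s,lat 0.045881166897207816 0.0006331649729660563 z 0.06992805543048758 F fwd -12.935090588418928 lat -0.26082890847166956 13.54489629387521 tq [ 0.16  1.73 -0.01]
plat slope, z at u=.1 [-0.68697347 -0.04802794  0.04217951] 34
```

Request:
move_arm([
  [[0,0,0,0,0,0],[0,0,0,0,0,0],[0,0,0,0,0,0],[0,0,0,0,0,0],[0,0,0,0,0,0],[0,0,0,0,0,0]],
], gripper=-0.2)

```text
clock: 17.72
position: [0.5744, -0.1902, 0.0693]
orientation: [0.998, -0.059, 0.001, 0.0]
ft_force: [0.3, 0.0, -0.8]
width: 0.0513
gripper_force: 0.0
```

```bash
python3 st.py
python3 - <<'E'
from h import *
im,_=cloud("side");cv2.imwrite("pics/s4.png",cv2.resize(im[230:340,330:470],(700,550),interpolation=cv2.INTER_CUBIC))
E
```

```text
t 17.7667 s,lat 0.04807827245379032 0.0009068256160070357 z 0.06926742180264032 F fwd -0.2836988767630261 lat -0.6867437115643779 -0.7790207257583122 tq [-0.05 -0.02 -0.03]
```

View pics/s4.png

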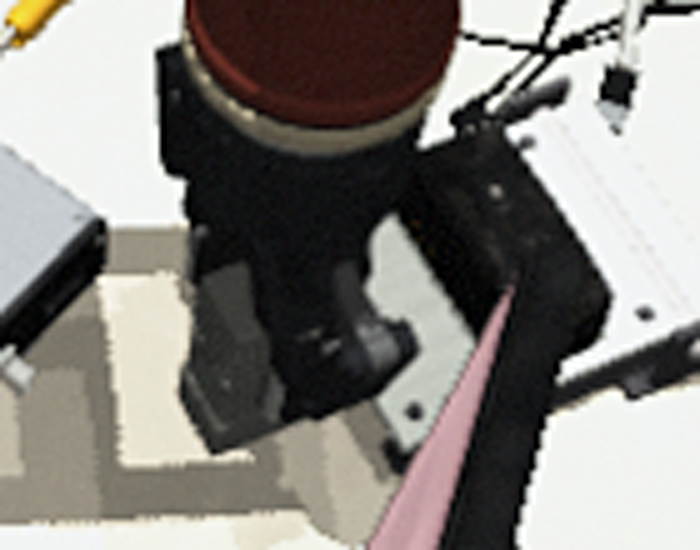

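The heel corner is still at (210,452) after release, so the wedge stayed jammed. Next I retreat straight up.

Request:
move_arm([
  [[-0.004,0,-0.01,0,0,0],[0,0,-0.02,0,0,0],[0,0,-0.03,0,0,0],[0,0,-0.04,0,0,0],[0,0,-0.04,0,0,0],[0,0,-0.04,0,0,0],[-0.02,0,-0.02,0,0,0],[-0.06,0,0,0,0,0],[-0.06,0,0,0,0,0],[-0.06,0,0,0,0,0]],
])

```text
clock: 18.65
position: [0.4721, -0.1781, 0.1704]
orientation: [0.998, -0.059, 0.002, 0.0]
ft_force: [-1.0, 0.5, 0.9]
width: 0.0513
gripper_force: 0.0
```

Request:
move_arm([
  [[-0.06,0,0,0,0,0],[-0.06,0,0,0,0,0],[-0.02,0,0,0,0,0],[0,0,0,0,0,0],[0,0,0,0,0,0],[0,0,0,0,0,0]],
])

```text
clock: 19.15
position: [0.4044, -0.1704, 0.1701]
orientation: [0.998, -0.059, 0.002, 0.001]
ft_force: [-0.2, -0.4, 0.1]
width: 0.0512
gripper_force: 0.0
```

Run:
```python
from h import *
im,p=cloud("side");cv2.imwrite("pics/s5.png",cv2.resize(im[230:340,330:470],(700,550),interpolation=cv2.INTER_CUBIC))
d=np.array([.9932,-.1167]);n=np.array([.1167,.9932]);O=np.array([.5265,-.1855])
rel=p[...,:2]-O;u=rel@d;v=rel@n;z=p[...,2]
m=(u>.09)&(u<.118)&(v>-.03)&(v<.048)&(z>.025)&(z<.045);q=np.c_[u[m],v[m],z[m]]
for i in range(4):
    A=np.c_[q[:,:2]-[.1,0],np.ones(len(q))];k=np.linalg.lstsq(A,q[:,2],rcond=None)[0];q=q[abs(A@k-q[:,2])<.0025]
print("slope",k,len(q))
m=(abs(u-.045)<.03)&(abs(v)<.03)&(z>.082)&(z<.1);q=p[m];print("post top",len(q),np.median(q,0))
```

```text
slope [-0.02222662 -0.00512925  0.03658462] 463
post top 298 [ 0.57236625 -0.19158802  0.08974987]
```

View pics/s5.png

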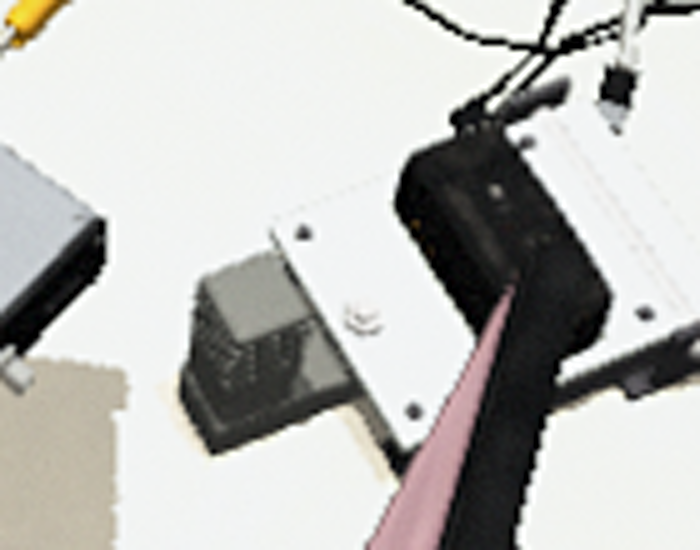

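The wedge stands flat and still under the foot, with its heel at (210,452). The platform is level on its stop and the robot is clear, so I hand the job in.

```bash
python3 -c "
from cell import r
print(r.job_done())"
```

```text
the job is handed in; nothing more can be done
None
```

The wedge is jammed under the foot after a final push of about 13 N and released, the platform looks level on its stop, and the job is handed in; the call returned no verdict.

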